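# Load a cartridge fuse with sprung fuse tongs

### The arm

A 6-joint arm with a two-finger parallel gripper is mounted at the origin on a cart in front of the work surface, level with it; the furniture and walls round the work are solid. World frame = base frame: x ahead of the robot, y to its left, z up, the work surface at z = 0. Lengths are in mm, angles in rad, forces in N, time in s.
With the tool pointing down it reaches from about 350 to 975 mm from the base axis. Payload 7.1 kg.
Tool frame: the origin (TCP) lies midway between the tips of the shut fingers; the grasp point (between the pads) lies pinch_z behind it (pinch_z is the distance from the TCP to the grasp point, in mm); z points along the fingers, y is the line along which they close (so a half turn about z gives the same grasp; the last joint's range is limited). The gripper opens to 88 mm and grips with 3 to 60 N. Pads are 20 mm wide; open, the fingers measure 115 mm over their backs; the gripper's body (75 mm by 178 mm) begins 61 mm behind the grasp point.
Start: joints at [-0.019, 0.423, 1.63, -0, 1.089, -0.019], TCP at [624.984, 0.026, 222.675] pointing down, gripper open.
Joint ranges: [-3, 3], [-0.9, 2.11], [0.09, 2.58], [-1.31, 4.45], [0.11, 2.69], [-2.54, 2.54]. Speed limits (rad/s): [2.39, 2.39, 3.01, 3.14, 3.14, 3.14].

### API

Orientations are given as a rotation vector (axis times angle).
In Python, from workcell import get_obs, get_image, close_job, pinch_z gives the robot as it stands.
- The arm moves only by the tool jog_arm, never from a script. Its argument "commands" is a list of rows, each a list of 3 entries, a list of its own where there are three numbers: the gripper command: -1 is shut, 1 is fully open, values between are in proportion, then the shift along the tool's x, y, z as a fraction of full scale, then the turn, a rotation vector about the tool's x, y, z as a fraction of full scale. In form: [[gripper, [tx, ty, tz], [rx, ry, rz]], ...]. A call has 1 to 10 rows; each row shifts and turns the commanded pose from where the row before left it, along the tool's axes as they then stand; what a row does not reach is not made up. Full scale, the value 1, is 0.1 m for a shift and 45 degrees for a turn. A row lasts 1/10 s, in which the tool goes at most 50 mm and 8.59 degrees, less where a joint would pass 70% of its speed; a pose out of reach is approached as far as the arm can. A call with a number of a shift or a turn outside -1 to 1 is refused whole. A call with a gripper value outside its range is refused whole. The fingers move at their own pace and stop on an object; the grip force is fixed at half the most. Time passes only in rows, so rows that do not move let the fingers close. It gives the time, the measured TCP pose, the force, the opening and the grip force at its end, in the units of the state.
- get_obs(): the state, without advancing time (a new reading comes with each control period).
- get_image(name): name is "scene" or "side" or "wrist"; returns a dict with "image" (384x512x3 uint8, blue, green, red), "z_map" (384x512 float32, mm along the optical axis (not along the pixel's ray), 0 where there is no reading), "intrinsics" (3x3 intrinsics, pixels), "eye" and "orientation" of the camera in the world; the wrist camera has in their place "mount" (4x4, takes a point from camera to tool coordinates, whose origin is the TCP and whose axes are the flange's). Camera axes: x right, y down, z forward; pixel columns grow to the right and rows downward; lengths in mm; the calibration is good to about 2 mm. A picture is of the moment at which its call begins: read the wrist's pose just before it.
- close_job(): hands the job in; it is judged then, once.
The state is a dict: "t": time; "qpos": joint angles; "qvel": joint speeds; "joint_torque": joint torques, N m; "ee_pos": TCP position; "orientation": TCP orientation; "ft_force": force on the tool from outside, world axes, zero at the start; "moment": the same for the moment, N m; "width": finger opening in mm; "grasp_force": force on a finger pad.
Only numpy, scipy, OpenCV 4.12 (cv2) and the standard library are available. Lean on these libraries where they do the work, as an engineer would, in place of code of your own. Each camera call takes 0.05 s, during which the arm holds its last target. There are 200 camera calls.

### The job

Take the sprung fuse tongs from their green pot and squeeze them shut on the blue-banded fuse in the wooden rack (less than 20 N on the fuse); touch the fuses only with the tongs, never with the fingers. Push the blue fuse down between the copper clips of the floating carriage until it is fully home and centred and the carriage stands firmly on its rubber stop, with a steady push of at least 13 N and never more than 25 N. Then let go of the fuse, leave it there and the yellow fuse in the rack, and stand the tongs upright in their pot again.

Things in the scene. Friction and masses are not known exactly. Their poses are not given: they have to be found in the camera images.
- tongs_grip (a point): Sprung fuse tongs, 129 mm tall, 90 g, standing tips down, z up. Point midway between the two red grip pads to be held, 70 mm above the tips; the bow's top is 59 mm above this point. The pads reach from 18 mm below it to 22 mm above, are 14 mm wide along x and 42 mm apart over their outsides. The arms close along y, both alike. A gripper opening of 40 mm holds the tongs with the jaws still about 21 mm apart.
- tongs_jaws (a point): Where a held fuse's centre sits in the tongs: between the rubber jaws, 12 mm above the tips and 58 mm under the grip point. Jaws: 14 mm wide (x), 20 mm tall, free gap 26 mm along y. A fixed black push stop hangs between the arms, its underside 7 mm above this point: lowered over a lying 14 mm fuse it rests on the fuse's top just when this point is at the fuse's centre, and it takes the push.
- tongs_arm_l: The tongs' sprung arm on their +y side; origin on its hinge, 48 mm above the grip point, 15 mm to +y. At the grip point 4 N a side begins to close the arms, 8 N brings the jaws onto a fuse (pads then about 36 mm apart over their outsides); each newton more gives about 0.45 N of jaw force on the fuse, so a grip of 25 to 35 N holds it well and 55 N is too much.
- fuse_blue_center (a point): Centre of the fuse with the blue body and a white ring in the middle: cylinder 14 mm across, 51 mm long along x, brass caps 12 mm long on both ends, 30 g. It lies level in one of the two V rests of the rack (which one varies), its centre 26 mm above the worktop. Grip it at the middle, jaws across y. Both ends are alike.
- fuse_blue: The same blue fuse; origin on its skin, 7 mm from its centre.
- fuse_yellow_center (a point): Centre of the other fuse, the same but with a yellow body; it lies in the other V rest, 64 mm beside the blue one, and stays there.
- fuse_yellow: The same yellow fuse; origin on its skin, 7 mm from its centre.
- rack: Fixed wooden rack: board 60 (x) x 125 (y) x 10 mm with two V rests at y = +32 and -32 mm, at most 25 mm high, which carry the fuses under their end caps at x = +-18.5 mm; under the middle of each fuse there is 9 mm of free room. Origin under its centre.
- pot: Fixed open green pot for the tongs, 36 (x) x 58 (y) x 45 mm, walls 5 mm, inside 26 x 48 mm, inner floor 6 mm above the worktop, on a 50 x 72 mm foot. Origin under its centre. The tongs stand in it with their y along its y, their grip point then 76 mm above the worktop.
- block: Fixed fuse block: grey base 124 (x) x 64 (y) x 8 mm, two guide posts at x = +-48 mm, 58 mm high, on which a black carriage floats on springs (plate 110 x 36 x 6 mm, top 48 mm above the worktop when up). On the carriage stand two pairs of sprung copper clips at x = +-18.5 mm, each 10 mm long; the jaws fit between the pairs (27 mm of room along x). Origin under its centre.
- seat (a point): Where the seated fuse's centre belongs: 66 mm above the worktop with the carriage up; moves with the carriage. Fuse along x, caps in the clips, which spread along y; flared tips reach 12 mm above this point, rounded heads 5 mm above. A fuse touches the heads when its centre is about 10 mm above; pushed past them (about 8 N, it varies) it snaps down onto its saddles and is held.
- carriage (a joint): How far the carriage has sunk, m: 0 up. It stays up under about 0.7 N and sinks 1.7 mm for each newton more, until its rubber foot meets a loose step block below, set differently each time, at 0.010 to 0.018 (6 to 12 N of push); from there only the saddles give and the force rises steeply. So while pushed the seat lies lower than at rest. It springs up again when let go.
- saddle: The two brass saddles on the carriage, under the fuse's caps, that carry the home fuse; origin midway between them at their tops, 7 mm under the seat point. They give 0.17 mm per newton under the fuse. The push that counts is the force of the fuse on these.
Mind the look-alikes: they are no part of the job. Of the things that look like the part that bears tongs_grip, the larger one is meant. Leave any turquoise look-alike of the block alone.

How it is judged (in metres and radians):
On the way, in this order (a step that is already met when the one before it is completed fails the run):
1. the blue fuse is lifted clear of the rack, squeezed in the tongs (height (world z) of fuse_blue_center above 0.085 m and contact force between tongs_arm_l and fuse_blue above 0.5 N), for 0.2 s.
2. the blue fuse is home in the clips, pressed with at least 13 N (z of fuse_blue_center in the frame of seat below 0.002 m and distance between fuse_blue_center and seat below 0.005 m and angle between the x axis of fuse_blue and the x axis of seat, either way round below 0.12 rad and contact force between saddle and fuse_blue above 13 N), for 0.2 s.
At the end, for the whole second after the job is handed in: Blue fuse in the clips: centre within 5 mm of the seat, at most 2 mm above it, along the carriage within 0.12 rad; carriage up within 3 mm. Tongs off the fuse, upright within 0.2 rad in the pot, grip point within 25 mm of its middle and under 82 mm high. All at rest (z of fuse_blue_center in the frame of seat below 0.002 m and distance between fuse_blue_center and seat below 0.005 m and angle between the x axis of fuse_blue and the x axis of seat, either way round below 0.12 rad and value of joint carriage below 0.003 m and contact force between tongs_arm_l and fuse_blue below 0.1 N and horizontal distance between tongs_grip and pot below 0.025 m and height (world z) of tongs_grip below 0.082 m and angle between tongs_grip's own z axis and vertical below 0.2 rad and linear speed of each of fuse_blue, tongs_arm_l below 0.03 m/s); the robot touches nothing.
It fails at once if a finger or the arm touches the blue fuse (contact force between any of the fingers, the arm and fuse_blue above 0.5 N).
It fails at once if a finger or the arm touches the yellow fuse (contact force between any of the fingers, the arm and fuse_yellow above 0.5 N).
It fails at once if the blue fuse is squeezed with more than 20 N (contact force between tongs_arm_l and fuse_blue above 20 N).
It fails at once if the blue fuse is pushed with more than 25 N (contact force between saddle and fuse_blue above 25 N or contact force between fuse_blue and rack above 25 N).
It fails at once if the yellow fuse is moved from its rest (distance of fuse_yellow_center from where it was at the start of the episode above 0.012 m).
It also fails if it takes over 58 s, if anything falls off the work surface, if the arm or the gripper's body presses on something with over 40 N, if the wrist force passes 120 N, or if a joint passes its speed limit or range.

## Working session

There is one attempt and no reset: what is moved stays moved. The work goes in short steps, Python scripts to look and compute and a tool call to move; the robot and the scene stay as the last step left them, time stands still between calls to the robot, and variables do not carry over. Pictures are saved under pics/ and viewed, at most 10 in all, crops included, and the job is handed in when it is done.

Besides the shell and the picture viewer there is one more tool, called as name([rows], argument=value, ...), one row to a line, values as JSON. jog_arm: Moves the arm, as the interface text tells. Its arguments: {"type":"object","properties":{"commands":{"type":"array","items":{"type":"array"}}},"required":["commands"]}

```bash
mkdir -p pics; ls
cat > h.py <<'E'
import numpy as np, cv2
from scipy.spatial.transform import Rotation as R
from workcell import get_obs, get_image, close_job, pinch_z
def cloud(name):
    o=get_obs(); d=get_image(name); z=d["z_map"]; K=np.array(d["intrinsics"])
    v,u=np.mgrid[:z.shape[0],:z.shape[1]]
    P=np.stack([(u-K[0,2])/K[0,0]*z,(v-K[1,2])/K[1,1]*z,z],-1)
    if "mount" in d:
        M=np.array(d["mount"]); P=P@M[:3,:3].T+M[:3,3]
        P=P@R.from_rotvec(o["orientation"]).as_matrix().T+np.array(o["ee_pos"])
    else:
        q=np.array(d["orientation"]); m=q if q.shape==(3,3) else R.from_rotvec(q).as_matrix()
        P=P@m.T+np.array(d["eye"])
    P[z==0]=np.nan
    return d["image"],P
E
python3 - <<'E'
from h import *
print(get_obs(),pinch_z)
for n in ("scene","side","wrist"):
    im,P=cloud(n); cv2.imwrite(f"pics/{n}0.png",im); np.savez(f"{n}0.npz",im=im,P=P)
    print(n,np.nanmin(P,(0,1)),np.nanmax(P,(0,1)))
a=cv2.imread("pics/scene0.png");b=cv2.imread("pics/wrist0.png")
cv2.imwrite("pics/c0.png",cv2.resize(np.vstack([a,b]),(0,0),fx=.78,fy=.78))
E
```

```text
pics
{'t': 0.0, 'qpos': array([-1.90197905e-02,  4.23846136e-01,  1.63068093e+00, -1.97652494e-05,
        1.08857563e+00, -1.89891731e-02]), 'qvel': array([-0.00120281, -0.00152486,  0.00067796, -0.00100473,  0.00142479,
       -0.00065262]), 'joint_torque': array([ 1.28069914e-03, -5.44622147e+01, -2.73670936e+01,  6.42951974e-02,
        2.27214623e-02, -1.51321510e-04]), 'ee_pos': array([6.24452836e+02, 1.83349990e-02, 2.21901947e+02]), 'orientation': array([-2.22070431e+00, -2.22065671e+00,  1.66429242e-03]), 'ft_force': array([-0.03708904,  0.45576854,  0.30817932]), 'moment': array([-0.03935674, -0.04218236, -0.00864998]), 'grasp_force': 0.0, 'width': 87.69693596844179} 18.700000000000003
scene [ -84.03732722 -592.25942637 -811.98570503] [2822.90722921 1160.8351951   531.32687507]
side [-512.98737685 -459.7731175  -812.08833792] [1895.50627645 1118.11021119  477.88178386]
wrist [-413.23951457 -570.17693148 -806.74006864] [948.49251988 178.73722179 331.64214626]
```

View pics/scene0.png

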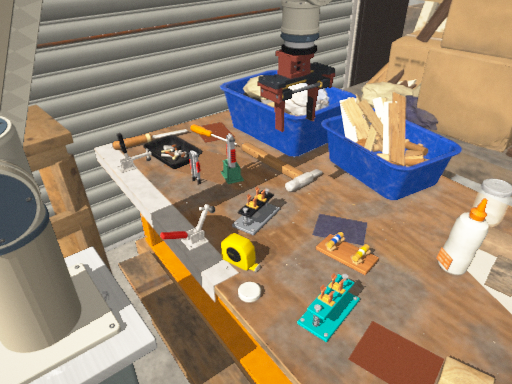

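View pics/side0.png

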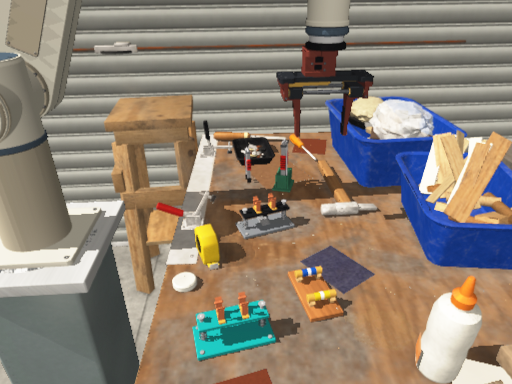

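The scene view shows the green pot with the big tongs at (232,165) and the smaller look-alike at (196,168). The grey block is at (257,210), the blue fuse at (336,240), the yellow at (360,253), and the turquoise look-alike at (330,305). The side view shows the same things.

Run:
```python
from h import *
for n in ("scene0","side0"):
    D=np.load(n+".npz"); im,P=D["im"],D["P"]; hsv=cv2.cvtColor(im,cv2.COLOR_BGR2HSV); H,S,V=[hsv[...,i].astype(int) for i in range(3)]
    z=P[...,2]; ok=(z>3)&(z<160)&(P[...,0]>250)&(P[...,0]<1000)
    def cl(name,m):
        k,l,st,c=cv2.connectedComponentsWithStats((m&ok).astype(np.uint8))
        for i in range(1,k):
            if st[i,4]>12:
                Q=P[l==i]; print(n,name,st[i,4],"px",c[i].round(),"med",np.nanmedian(Q,0).round(1),"lo",np.nanpercentile(Q,3,0).round(1),"hi",np.nanpercentile(Q,97,0).round(1))
    cl("green",(H>55)&(H<82)&(S>90))
    cl("red",((H<6)|(H>174))&(S>150)&(V>80))
    cl("blue",(H>105)&(H<125)&(S>120)&(z<60))
    cl("yel",(H>20)&(H<30)&(S>150)&(z<60))
    cl("orange",(H>7)&(H<19)&(S>150)&(V>100))
    cl("grey",(S<60)&(V>70)&(V<170)&(z<15))
    cl("black",(V<50))
```

```text
scene0 green 276 px [231. 173.] med [563.  177.9  23.8] lo [549.3 165.9   5.2] hi [585.2 226.6  46.1]
scene0 red 51 px [233. 155.] med [571.2 183.4  79.1] lo [564.5 180.1  61.2] hi [576.4 186.7  98.2]
scene0 red 29 px [198. 166.] med [481.2 226.4  62.1] lo [477.2 222.3  44. ] hi [486.7 229.3  70.9]
scene0 red 177 px [173. 235.] med [290.7  18.2  49.3] lo [265.1  14.6  34. ] hi [318.2  28.   61.8]
scene0 blue 1246 px [279. 138.] med [781.5 224.6  33.4] lo [771.3 158.6   7.2] hi [918.6 453.2  58.4]
scene0 blue 1619 px [381. 178.] med [ 844.  -130.    34.2] lo [ 821.2 -200.9    7.8] hi [974.1  69.4  58.1]
scene0 blue 13 px [334. 240.] med [ 568.8 -202.5   31.9] lo [ 564.4 -204.3   26.9] hi [ 572.5 -196.9   34.5]
scene0 yel 65 px [200. 130.] med [649.8 492.1  23.4] lo [640.  454.1  18.2] hi [661.7 530.8  28.3]
scene0 yel 13 px [259. 197.] med [522.5   6.9  57.1] lo [520.8   2.8  50.1] hi [525.7  10.7  59.4]
scene0 yel 15 px [250. 205.] med [487.2  -3.8  53.2] lo [484.1  -9.2  49.1] hi [489.1   4.1  59.7]
scene0 yel 617 px [240. 255.] med [ 374.3 -119.1   33.3] lo [ 356.7 -133.     6.5] h
[... 8190 characters left out ...]
[265. 225.] med [508.9  -6.1   8.3] lo [451.8 -42.    4.5] hi [564.6  35.2  12.5]
side0 grey 25 px [214. 266.] med [ 398.7 -142.4    7.1] lo [ 391.1 -144.6    3.3] hi [ 403.  -140.6   10.9]
side0 grey 29 px [193. 285.] med [ 361.7 -196.     7. ] lo [ 351.2 -204.8    3.4] hi [ 365.  -182.8   11. ]
side0 black 102 px [356. 122.] med [839.5 438.8  96.9] lo [816.4 429.4  78. ] hi [865.1 447.1 111.5]
side0 black 59 px [206. 129.] med [357.9 433.7  92.6] lo [351.1 429.1  61.8] hi [362.6 442.9 116.4]
side0 black 575 px [254. 150.] med [513.8 449.   20.2] lo [445.8 327.3   3.8] hi [558.3 501.4  32.5]
side0 black 282 px [264. 210.] med [508.5  -5.2  48.3] lo [460.2 -28.6  44.9] hi [558.1  24.2  49.9]
```

View pics/wrist0.png

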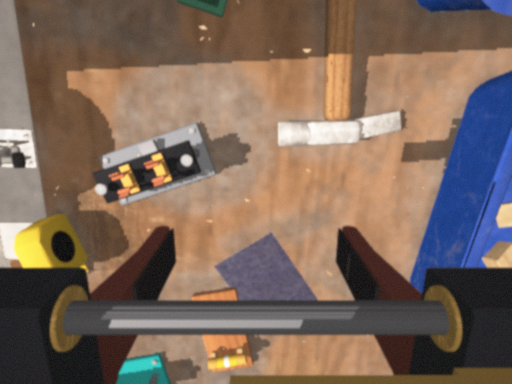

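The wrist view shows the grey block centred near (158,165) turned about +15°, with the rack at (222,330) half hidden.

Run:
```python
from h import *
d=get_image("wrist"); print(np.array(d["mount"]).round(3), np.array(d["intrinsics"]).round(1))
D=np.load("wrist0.npz");im,P=D["im"],D["P"]
# block top plate by wrist: black plate & grey base
z=P[...,2]
for nm,m in (("plate",(z>42)&(z<54)),("base",(z>4)&(z<13)),("all",(z>4)&(z<80)),):
    for k in ("wrist0","scene0","side0"):
        PP=np.load(k+".npz")["P"];zz=PP[...,2]
        lo,hi={"plate":(42,54),"base":(4,13),"all":(4,80)}[nm]
        mm=(zz>lo)&(zz<hi)&(np.hypot(PP[...,0]-508,PP[...,1]+3)<80)
        Q=PP[mm][:,:2].astype(np.float32); r=cv2.minAreaRect(Q); print(nm,k,len(Q),r)
for k in ("scene0","side0","wrist0"):
    PP=np.load(k+".npz")["P"];zz=PP[...,2]
    mm=(zz>4)&(zz<14)&(np.hypot(PP[...,0]-578,PP[...,1]+233)<75)
    print("rack",k,mm.sum(),cv2.minAreaRect(PP[mm][:,:2].astype(np.float32)))
    mm=(zz>3)&(zz<50)&(np.hypot(PP[...,0]-570,PP[...,1]-195)<45)
    if mm.sum(): print("pot",k,mm.sum(),cv2.minAreaRect(PP[mm][:,:2].astype(np.float32)))
    mm=(zz>90)&(zz<138)&(np.hypot(PP[...,0]-570,PP[...,1]-195)<45)
    if mm.sum(): print("tongs",k,mm.sum(),cv2.minAreaRect(PP[mm][:,:2].astype(np.float32)))
```

```text
[[ 1.00000e-03 -9.62000e-01 -2.74000e-01  7.58200e+01]
 [ 1.00000e+00  1.00000e-03 -0.00000e+00  8.53000e-01]
 [ 1.00000e-03 -2.74000e-01  9.62000e-01 -1.62023e+02]
 [ 0.00000e+00  0.00000e+00  0.00000e+00  1.00000e+00]] [[324.8   0.  255.5]
 [  0.  324.8 193.8]
 [  0.    0.    1. ]]
plate wrist0 2664 ((509.2271728515625, 3.4156341552734375), (110.08812713623047, 36.160465240478516), 18.593963623046875)
plate scene0 331 ((507.6497802734375, 1.5196914672851562), (110.38378143310547, 37.929298400878906), 18.39653778076172)
plate side0 418 ((506.897216796875, 1.3404121398925781), (109.6912841796875, 39.320125579833984), 18.030851364135742)
base wrist0 2327 ((509.3465576171875, 3.504680633544922), (123.7565689086914, 64.10103607177734), 18.559322357177734)
base scene0 614 ((499.1648864746094, -6.371162414550781), (115.26602935791016, 139.91876220703125), 54.001808166503906)
base side0 803 ((506.75518798828125, 0.6157379150390625), (123.5955810546875, 65.82705688476562), 19.143253326416016)
all wrist0 6065 ((509.3465576171875, 3.504680633544922), (123.7565689086914, 64.10103607177734), 18
[... 492 characters left out ...]
s scene0 129 ((576.0311279296875, 200.82017517089844), (40.79655075073242, 14.634237289428711), 71.60913848876953)
rack side0 1234 ((579.0194091796875, -229.85838317871094), (60.09851837158203, 127.50557708740234), 10.510204315185547)
pot side0 373 ((573.7081909179688, 198.08021545410156), (69.8080825805664, 51.34877395629883), 71.80111694335938)
tongs side0 125 ((576.0578002929688, 199.81021118164062), (40.8906135559082, 13.967156410217285), 69.85962677001953)
rack wrist0 1416 ((581.0536499023438, -227.13522338867188), (59.878604888916016, 125.61424255371094), 10.679497718811035)
pot wrist0 480 ((568.5869140625, 169.44618225097656), (15.1832857131958, 51.065521240234375), 89.67312622070312)
```

jog_arm([
  [1, [0.4, -0.1, 0], [0, 0, 0]],
  [1, [0.4, -0.1, 0], [0, 0, 0]],
  [1, [0.4, -0.1, 0], [0, 0, 0]],
  [1, [0.4, -0.1, 0], [0, 0, 0]],
  [1, [0.4, -0.1, 0], [0, 0, 0]],
  [1, [0, 0, 0], [0, 0, -0.17]],
  [1, [0, 0, 0], [0, 0, -0.17]],
  [1, [0, 0, 0], [0, 0, -0.17]],
  [1, [0, 0, 0], [0, 0, -0.17]],
  [1, [0, 0, 0], [0, 0, -0.17]],
])

```text
t: 1.2
ee_pos: [574.8, 200.1, 222.5]
orientation: [-1.363, -2.83, 0.0]
ft_force: [-0.3, -0.5, -0.3]
width: 87.7
grasp_force: 0.0
```

jog_arm([
  [1, [0, 0, 0], [0, 0, -0.18]],
  [1, [0, 0, 0], [0, 0, -0.18]],
  [1, [0, 0, 0], [0, 0, -0.18]],
  [1, [0, 0, 0], [0, 0, -0.18]],
  [1, [0, 0, 0], [0, 0, 0]],
  [1, [0, 0, 0], [0, 0, 0]],
])

```text
t: 1.8
ee_pos: [574.9, 200.0, 222.5]
orientation: [-0.534, -3.096, 0.0]
ft_force: [0.4, 0.2, 0.4]
width: 87.6
grasp_force: 0.0
```

```bash
cat >> h.py <<'E'
def pose():
    o=get_obs(); m=R.from_rotvec(o["orientation"]).as_matrix()
    print("t",round(o["t"],2),"ee",np.round(o["ee_pos"],1),"yaw",np.degrees(np.arctan2(m[1,1],m[0,1])).round(2),"tilt",m[:,2].round(4),"F",np.round(o["ft_force"],1),"w",round(o["width"],1),"g",round(o["grasp_force"],1),"q6",np.round(o["qpos"][5],2))
    return np.array(o["ee_pos"]),m
def delta(target):
    p,m=pose(); print("tool delta /100mm:",((np.array(target)-p)@m/100).round(4))
def rect(P,c,r,lo,hi):
    z=P[...,2]; mm=(z>lo)&(z<hi)&(np.hypot(P[...,0]-c[0],P[...,1]-c[1])<r)
    Q=P[mm]; print(lo,hi,len(Q),"z",np.nanpercentile(Q[:,2],[2,50,98]).round(1),cv2.minAreaRect(Q[:,:2].astype(np.float32)))
E
python3 - <<'E'
from h import *
pose(); im,P=cloud("wrist"); cv2.imwrite("pics/w1.png",im); np.savez("w1.npz",im=im,P=P)
rect(P,(575,198),48,2,10);rect(P,(575,198),48,38,52);rect(P,(575,198),48,56,110);rect(P,(575,198),48,115,150);rect(P,(575,198),48,85,150)
E
```

```text
t 1.8 ee [574.9 200.  222.5] yaw 70.43 tilt [-3.e-04 -1.e-04 -1.e+00] F [0.4 0.2 0.4] w 87.6 g 0.0 q6 -0.91
2 10 1044 z [3.4 5.7 8.2] ((564.3639526367188, 200.42276000976562), (90.15569305419922, 67.8335189819336), 72.37944030761719)
38 52 675 z [38.6 44.6 48.3] ((575.8949584960938, 202.8229217529297), (57.33289337158203, 36.23821258544922), 71.92789459228516)
56 110 351 z [ 58.3  85.1 108.6] ((576.1716918945312, 203.46656799316406), (44.130271911621094, 12.843687057495117), 72.01213836669922)
115 150 786 z [122.1 130.7 135.3] ((576.747802734375, 203.44927978515625), (37.070068359375, 16.26314926147461), 73.23851013183594)
85 150 986 z [ 88.  127.8 135.3] ((576.7777709960938, 203.54884338378906), (40.13771438598633, 16.26314926147461), 73.23849487304688)
```

View pics/w1.png

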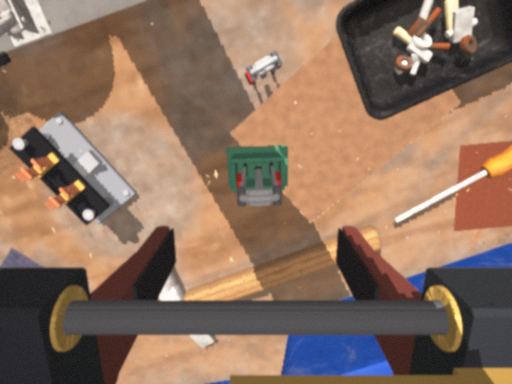

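The wrist view shows the tongs in the green pot at about (260,180), well between the fingers. I descend to them now.

jog_arm([
  [1, [0, 0.0275, 0.3], [0, 0, -0.028]],
  [1, [0, 0, 0.35], [0, 0, 0]],
  [1, [0, 0, 0.35], [0, 0, 0]],
  [1, [0, 0, 0.3], [0, 0, 0]],
  [1, [0, 0, 0.2], [0, 0, 0]],
  [1, [0, 0, 0.125], [0, 0, 0]],
  [1, [0, 0, 0], [0, 0, 0]],
  [0.3, [0, 0, 0], [0, 0, 0]],
  [0.0, [0, 0, 0], [0, 0, 0]],
  [-0.09, [0, 0, 0], [0, 0, 0]],
])

```text
t: 2.85
ee_pos: [576.7, 202.9, 61.5]
orientation: [0.494, 3.101, 0.002]
ft_force: [-0.4, -0.7, 0.6]
width: 67.4
grasp_force: 0.0
```

jog_arm([
  [-0.09, [0, 0, 0], [0, 0, 0]],
  [-0.09, [0, 0, 0], [0, 0, 0]],
  [-0.09, [0, 0, 0], [0, 0, 0]],
  [-0.09, [0, 0, 0], [0, 0, 0]],
])

```text
t: 3.25
ee_pos: [575.9, 202.6, 60.3]
orientation: [0.494, 3.102, 0.0]
ft_force: [0.3, 0.3, 1.5]
width: 40.5
grasp_force: 5.5
```

Gripped: width 40.5 mm, 5.5 N. Next I lift, turn and look at the block on the way.

jog_arm([
  [-0.09, [0, 0, -0.1], [0, 0, 0]],
  [-0.09, [0, 0, -0.3], [0, 0, 0]],
  [-0.09, [0, 0, -0.4], [0, 0, 0]],
  [-0.09, [0, 0, -0.4], [0, 0, 0]],
  [-0.09, [0, 0, -0.2], [0, 0, 0]],
  [-0.09, [0, 0, 0], [0, 0, -0.16]],
  [-0.09, [0, 0, 0], [0, 0, -0.16]],
  [-0.09, [0, 0, 0], [0, 0, -0.16]],
  [-0.09, [0, 0, 0], [0, 0, -0.16]],
])

```text
t: 4.15
ee_pos: [575.7, 202.6, 200.8]
orientation: [-0.301, 3.127, 0.0]
ft_force: [-0.2, 0.5, -1.1]
width: 40.0
grasp_force: 4.9
```

jog_arm([
  [-0.09, [0.05, -0.3, 0], [0, 0, 0]],
  [-0.09, [0.05, -0.35, 0], [0, 0, 0]],
  [-0.09, [0.05, -0.4, 0], [0, 0, 0]],
  [-0.09, [0.04, -0.4, 0], [0, 0, 0]],
  [-0.09, [0.04, -0.27, 0], [0, 0, 0]],
  [-0.09, [0, 0, 0], [0, 0, 0]],
  [-0.09, [0, 0, 0], [0, 0, 0]],
  [-0.09, [0, 0, 0], [0, 0, 0]],
])

```text
t: 4.95
ee_pos: [585.1, 30.2, 200.4]
orientation: [-0.294, 3.128, 0.001]
ft_force: [0.1, 0.6, -0.3]
width: 39.9
grasp_force: 4.9
```

Run:
```python
from h import *
p,m=pose(); im,P=cloud("wrist"); cv2.imwrite("pics/w2.png",im); np.savez("w2.npz",im=im,P=P)
rect(P,(509,3.5),75,4,13);rect(P,(509,3.5),62,42,54)
```

```text
t 4.95 ee [585.1  30.2 200.4] yaw 100.74 tilt [-0.e+00  3.e-04 -1.e+00] F [ 0.1  0.6 -0.3] w 39.9 g 4.9 q6 -1.73
4 13 2567 z [ 5.9  7.8 10.5] ((508.5848083496094, 3.1967430114746094), (124.29640197753906, 64.06487274169922), 18.592443466186523)
42 54 3731 z [46.3 47.9 50.5] ((508.6810607910156, 3.1325035095214844), (110.1676025390625, 36.07080078125), 18.58336067199707)
```

View pics/w2.png

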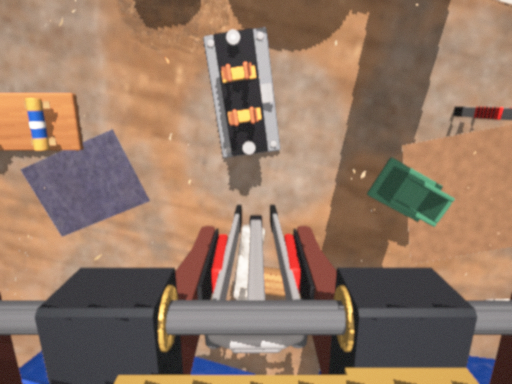

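The block at (243,95) and the open pot at (410,190) are in view, with the tongs hanging straight between the fingers at (255,260).

jog_arm([
  [-0.09, [-0.03, -0.3, 0], [0, 0, 0]],
  [-0.09, [-0.03, -0.4, 0], [0, 0, 0]],
  [-0.09, [-0.03, -0.4, 0], [0, 0, 0]],
  [-0.09, [-0.03, -0.4, 0], [0, 0, 0]],
  [-0.09, [-0.03, -0.4, 0], [0, 0, 0]],
  [-0.09, [-0.03, -0.4, 0], [0, 0, 0]],
  [-0.09, [-0.03, -0.3, 0], [0, 0, 0]],
  [-0.09, [0, 0, 0], [0, 0, 0]],
  [-0.09, [0, 0, 0], [0, 0, 0]],
  [-0.09, [0, 0, 0], [0, 0, 0]],
])

```text
t: 6.0
ee_pos: [654.0, -220.4, 199.9]
orientation: [0.296, -3.127, -0.001]
ft_force: [-0.7, 0.6, -1.3]
width: 40.2
grasp_force: 4.9
```

Run:
```python
from h import *
P2=np.load("w2.npz")["P"]; rect(P2,(576,202),60,36,52)
p,m=pose(); im,P=cloud("wrist"); cv2.imwrite("pics/w3.png",im); np.savez("w3.npz",im=im,P=P)
rect(P,(580,-228),80,4,15)
T=(P-p)@m
s=(T[...,2]>20)&(T[...,2]<75)&(np.hypot(T[...,0],T[...,1])<40)
print("tongs low part tool frame", np.nanpercentile(T[s],[2,50,98],axis=0).round(1))
# fuses
hsv=cv2.cvtColor(im,cv2.COLOR_BGR2HSV);H,S,V=[hsv[...,i].astype(int) for i in range(3)]
c,s_=np.cos(np.radians(10.6)),np.sin(np.radians(10.6))
for nm,cc in (("blue",(575.5,-197)),("yellow",(585,-260))):
    z=P[...,2];d=P[...,:2]-np.array(cc);a=d[...,0]*c+d[...,1]*s_;b=-d[...,0]*s_+d[...,1]*c
    mm=(z>24)&(z<40)&(abs(a)<40)&(abs(b)<16)
    rect(P[mm][None],cc,60,24,40)
    k=P[mm]; print(nm,"top z",np.percentile(k[:,2],95))
```

```text
36 52 1032 z [36.5 44.4 46.2] ((575.8917846679688, 202.40118408203125), (58.91672897338867, 35.99912643432617), 72.6956558227539)
t 6.0 ee [ 654.  -220.4  199.9] yaw 100.8 tilt [-9.e-04  6.e-04 -1.e+00] F [-0.7  0.6 -1.3] w 40.2 g 4.9 q6 -2.1
4 15 5184 z [ 8.3  9.9 11.4] ((579.87841796875, -228.1652069091797), (59.49802017211914, 124.82038879394531), 10.74986457824707)
tongs low part tool frame [[ -6.7 -12.9  20.6]
 [  4.3   0.4  33.2]
 [  5.8  14.1  51.9]]
24 40 824 z [24.2 31.4 33.8] ((575.4449462890625, -196.78472900390625), (50.66050338745117, 22.475677490234375), 10.903083801269531)
blue top z 33.46149963027867
24 40 812 z [24.3 31.4 33.6] ((586.6686401367188, -259.57000732421875), (50.55830001831055, 22.60567855834961), 10.545960426330566)
yellow top z 33.442632789684055
```

View pics/w3.png

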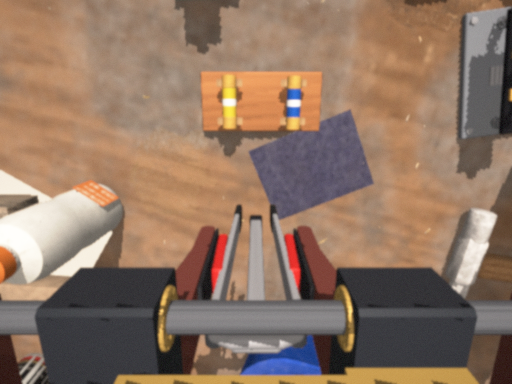

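The blue fuse is at (293,102), the yellow at (229,102), and the rack is clear.

Run:
```python
from h import *
delta((575.4,-197.2,80))
```

```text
t 6.05 ee [ 654.1 -220.4  200.1] yaw 100.81 tilt [-7.e-04  5.e-04 -1.e+00] F [ 0.1  0.8 -0.3] w 40.0 g 4.9 q6 -2.1
tool delta /100mm: [0.7285 0.3747 1.2012]
```

jog_arm([
  [-0.09, [0.24, 0.125, 0.1], [0, 0, 0]],
  [-0.09, [0.25, 0.125, 0.3], [0, 0, 0]],
  [-0.09, [0.24, 0.125, 0.3], [0, 0, 0]],
  [-0.09, [0, 0, 0.2], [0, 0, 0]],
  [-0.09, [0, 0, 0.1], [0, 0, 0]],
  [-0.09, [0, 0, 0], [0, 0, 0]],
  [-0.09, [0, 0, 0], [0, 0, 0]],
  [-0.09, [0, 0, 0], [0, 0, 0]],
])

```text
t: 6.85
ee_pos: [576.9, -199.1, 101.4]
orientation: [-0.294, 3.126, -0.002]
ft_force: [-0.7, 0.2, -2.3]
width: 40.2
grasp_force: 4.9
```

Run:
```python
from h import *
delta((575.4,-197.2,69)); 
ims=[]
for n in ("side","scene"):
    im=get_image(n)["image"]; y,x=(272,308) if n=="side" else (240,338)
    ims.append(cv2.resize(im[y-60:y+30,x-50:x+50],(400,360),interpolation=cv2.INTER_CUBIC))
w,P=cloud("wrist"); ims.append(cv2.resize(w[60:260,150:372],(400,360)))
cv2.imwrite("pics/w4.png",cv2.resize(np.hstack(ims),(800,240)))
np.savez("w4.npz",im=w,P=P)
```

```text
t 6.85 ee [ 576.9 -199.1  101.4] yaw 100.73 tilt [ 2.3e-03 -8.0e-04 -1.0e+00] F [-0.7  0.2 -2.3] w 40.2 g 4.9 q6 -2.11
tool delta /100mm: [0.0115 0.0223 0.3243]
```

View pics/w4.png

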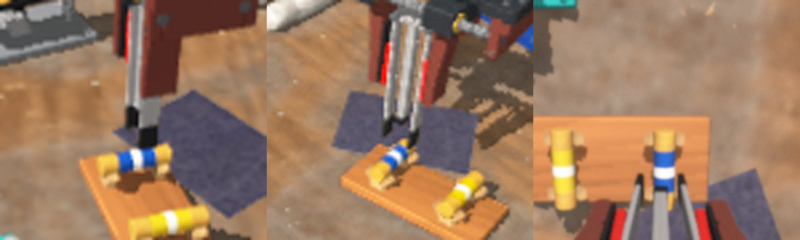

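The crops show the jaws just above the blue fuse and straddling it. I let the arm settle and check numerically.

jog_arm([
  [-0.09, [0, 0, 0], [0, 0, 0]],
  [-0.09, [0, 0, 0], [0, 0, 0]],
  [-0.09, [0, 0, 0], [0, 0, 0]],
])

```text
t: 7.3
ee_pos: [575.5, -199.0, 100.3]
orientation: [-0.293, 3.128, -0.0]
ft_force: [0.4, 0.5, -0.4]
width: 40.3
grasp_force: 4.9
```

Run:
```python
from h import *
delta((575.4,-197.2,69)); p,m=pose()
for n in ("side","scene","wrist"):
    im,P=cloud(n); T=(P-p)@m; z=P[...,2]
    s=(z>45)&(z<75)&(np.hypot(T[...,0],T[...,1])<25)
    d=P[...,:2]-np.array([575.4,-197]); d=np.stack([d@[.982,.187],d@[-.187,.982]],-1)
    f=(z>22)&(z<38)&(abs(d[...,0])<38)&(abs(d[...,1])<18)
    hsv=cv2.cvtColor(im,cv2.COLOR_BGR2HSV); w=f&(hsv[...,1]<70)&(hsv[...,2]>140)
    for nm,q in (("tongs",T[s]),("fuse",T[f]),("ring",T[w])):
        if len(q)>3: print(n,nm,len(q),np.percentile(q,[2,50,98],axis=0).round(1).tolist())
```

```text
t 7.3 ee [ 575.5 -199.   100.3] yaw 100.71 tilt [ 1.e-04 -0.e+00 -1.e+00] F [ 0.4  0.5 -0.4] w 40.3 g 4.9 q6 -2.11
tool delta /100mm: [-0.0021  0.0179  0.3126]
t 7.3 ee [ 575.5 -199.   100.3] yaw 100.71 tilt [ 1.e-04 -0.e+00 -1.e+00] F [ 0.4  0.5 -0.4] w 40.3 g 4.9 q6 -2.11
side tongs 153 [[-6.3, -15.7, 25.7], [3.2, -13.0, 37.6], [7.0, 12.9, 52.6]]
side fuse 217 [[-22.6, -9.8, 66.4], [3.9, -3.2, 70.2], [26.6, 6.1, 77.9]]
side ring 30 [[-12.9, -6.4, 65.8], [0.2, -3.3, 69.4], [13.8, 4.6, 77.6]]
scene tongs 100 [[-7.4, -13.8, 26.1], [2.6, -1.3, 35.4], [6.6, 13.6, 52.0]]
scene fuse 136 [[-21.0, -9.6, 64.8], [8.7, -1.1, 69.8], [26.1, 11.8, 77.6]]
scene ring 21 [[-10.8, -4.7, 65.2], [-0.3, -0.4, 67.8], [11.4, 6.6, 74.2]]
wrist tongs 388 [[-7.0, -12.8, 26.2], [4.5, 1.0, 34.9], [6.0, 14.1, 52.1]]
wrist fuse 1164 [[-21.8, -8.7, 66.7], [8.5, 3.3, 69.3], [25.3, 12.9, 77.6]]
wrist ring 192 [[-13.4, -4.2, 66.6], [-0.1, 2.6, 68.6], [13.2, 9.4, 74.0]]
```

jog_arm([
  [-0.09, [0.01, 0.01, 0.05], [0, 0, 0]],
  [-0.09, [0, 0, 0.08], [0, 0, 0]],
  [-0.09, [0, 0, 0.08], [0, 0, 0]],
  [-0.09, [0, 0, 0.05], [0, 0, 0]],
  [-0.09, [0, 0, 0.02], [0, 0, 0]],
  [-0.09, [0, 0, 0], [0, 0, 0]],
  [-0.09, [0, 0, 0], [0, 0, 0]],
  [-0.09, [0, 0, 0], [0, 0, 0]],
])

```text
t: 8.25
ee_pos: [574.6, -198.2, 72.5]
orientation: [-0.293, 3.127, -0.0]
ft_force: [-0.3, 0.8, -1.1]
width: 39.8
grasp_force: 4.9
```

jog_arm([
  [-0.09, [0, 0, 0.01], [0, 0, 0]],
  [-0.09, [0, 0, 0.01], [0, 0, 0]],
  [-0.09, [0, 0, 0.01], [0, 0, 0]],
  [-0.09, [0, 0, 0], [0, 0, 0]],
  [-0.09, [0, 0, 0], [0, 0, 0]],
  [-0.09, [0, 0, 0], [0, 0, 0]],
])

```text
t: 8.85
ee_pos: [574.4, -198.1, 69.2]
orientation: [-0.293, 3.128, -0.0]
ft_force: [0.4, -0.8, -1.2]
width: 40.0
grasp_force: 4.9
```

jog_arm([
  [-0.09, [0, 0, 0.007], [0, 0, 0]],
  [-0.09, [0, 0, 0.007], [0, 0, 0]],
  [-0.09, [0, 0, 0], [0, 0, 0]],
  [-0.09, [0, 0, 0], [0, 0, 0]],
  [-0.09, [0, 0, 0], [0, 0, 0]],
])

```text
t: 9.35
ee_pos: [574.5, -198.2, 68.0]
orientation: [-0.293, 3.128, -0.0]
ft_force: [0.4, 0.5, 3.4]
width: 40.4
grasp_force: 4.8
```

```bash
python3 -c "
from h import *
pose()"
```

```text
t 9.35 ee [ 574.5 -198.2   68. ] yaw 100.71 tilt [ 4.e-04 -1.e-04 -1.e+00] F [0.4 0.5 3.4] w 40.4 g 4.8 q6 -2.11
```

Contact with the fuse came at the expected height, about 4 N. I squeeze gradually.

jog_arm([
  [-0.12, [0, 0, 0], [0, 0, 0]],
  [-0.15, [0, 0, 0], [0, 0, 0]],
  [-0.18, [0, 0, 0], [0, 0, 0]],
  [-0.2, [0, 0, 0], [0, 0, 0]],
  [-0.22, [0, 0, 0], [0, 0, 0]],
  [-0.25, [0, 0, 0], [0, 0, 0]],
  [-0.3, [0, 0, 0], [0, 0, 0]],
])

```text
t: 10.05
ee_pos: [574.3, -197.6, 67.8]
orientation: [0.293, -3.128, -0.001]
ft_force: [0.2, 5.5, 5.1]
width: 36.4
grasp_force: 30.0
```

jog_arm([
  [-0.4, [0, 0, 0], [0, 0, 0]],
  [-0.6, [0, 0, 0], [0, 0, 0]],
  [-1, [0, 0, 0], [0, 0, 0]],
  [-1, [0, 0, 0], [0, 0, 0]],
  [-1, [0, 0, 0], [0, 0, 0]],
])

```text
t: 10.55
ee_pos: [574.3, -197.6, 67.8]
orientation: [0.293, -3.128, -0.001]
ft_force: [0.1, 5.6, 4.6]
width: 36.3
grasp_force: 30.0
```

jog_arm([
  [-1, [0, 0, -0.05], [0, 0, 0]],
  [-1, [0, 0, -0.15], [0, 0, 0]],
  [-1, [0, 0, -0.25], [0, 0, 0]],
  [-1, [0, 0, -0.3], [0, 0, 0]],
  [-1, [0, 0, -0.25], [0, 0, 0]],
  [-1, [0, 0, 0], [0, 0, -0.09]],
  [-1, [0, 0, 0], [0, 0, -0.085]],
  [-1, [0, 0, 0], [0, 0, 0]],
  [-1, [0, 0, 0], [0, 0, 0]],
])

```text
t: 11.45
ee_pos: [574.3, -198.5, 168.3]
orientation: [-0.504, 3.101, -0.001]
ft_force: [-0.3, -0.1, -1.5]
width: 36.3
grasp_force: 30.0
```

jog_arm([
  [-1, [0, 0.2, 0], [0, 0, 0]],
  [-1, [0, 0.3, 0], [0, 0, 0]],
  [-1, [0, 0.4, 0], [0, 0, 0]],
  [-1, [0, 0.4, 0], [0, 0, 0]],
  [-1, [0, 0.4, 0], [0, 0, 0]],
  [-1, [0, 0.3, 0], [0, 0, 0]],
  [-1, [-0.006, 0.1, 0], [0, 0, 0]],
  [-1, [0, 0, 0], [0, 0, 0]],
  [-1, [0, 0, 0], [0, 0, 0]],
  [-1, [0, 0, 0], [0, 0, 0]],
])

```text
t: 12.45
ee_pos: [508.5, 0.2, 167.8]
orientation: [-0.505, 3.1, -0.0]
ft_force: [-0.1, -0.2, -0.9]
width: 36.6
grasp_force: 30.0
```

```bash
cat > chk.py <<'E'
from h import *
delta((507.6,2.3,140)); p,m=pose()
u=np.array([np.cos(np.radians(18.6)),np.sin(np.radians(18.6))]); v=np.array([-u[1],u[0]])
fz=p[2]-68+26; ims=[]
for n in ("side","scene","wrist"):
    im,P=cloud(n); z=P[...,2]; d=P[...,:2]-p[:2]; a=d@u; b=d@v
    f=(abs(z-fz)<12)&(abs(a)<40)&(abs(b)<9)
    k=(z>42)&(z<54)&(abs(a)<70)&(abs(b)<40)
    c=(z>60)&(z<82)&(abs(a)<70)&(abs(b)<30)
    for nm,s in (("fuse",f),("plate",k),("clips",c)):
        q=np.stack([a[s],b[s],z[s]],-1)
        if len(q)>3: print(n,nm,len(q),np.percentile(q,[1,50,99],axis=0).round(1).tolist())
    if n!="wrist":
        y,x=(200,266) if n=="side" else (195,257)
        ims.append(cv2.resize(im[y-50:y+40,x-50:x+50],(400,360),interpolation=cv2.INTER_CUBIC))
cv2.imwrite("pics/w5.png",np.hstack(ims))
E
python3 chk.py
```

```text
t 12.45 ee [5.085e+02 2.000e-01 1.678e+02] yaw 108.52 tilt [ 5.e-04 -2.e-04 -1.e+00] F [-0.1 -0.2 -0.9] w 36.6 g 30.0 q6 -1.92
tool delta /100mm: [0.002  0.0231 0.2782]
t 12.45 ee [5.085e+02 2.000e-01 1.678e+02] yaw 108.52 tilt [ 5.e-04 -2.e-04 -1.e+00] F [-0.1 -0.2 -0.9] w 36.6 g 30.0 q6 -1.92
side fuse 115 [[-26.3, -8.8, 117.7], [-8.0, -5.1, 129.5], [23.9, 7.9, 136.3]]
side plate 419 [[-55.2, -17.7, 43.1], [-3.0, -6.5, 48.2], [51.5, 18.6, 53.5]]
side clips 131 [[-25.1, -10.4, 60.2], [10.7, -4.7, 70.8], [23.5, 14.0, 78.5]]
scene fuse 91 [[-26.0, -9.0, 116.2], [-9.6, -3.5, 130.7], [25.9, 7.3, 137.5]]
scene plate 332 [[-54.3, -16.1, 43.7], [-15.9, -4.8, 49.1], [53.9, 19.9, 53.4]]
scene clips 102 [[-43.1, -9.3, 60.0], [-13.1, 6.0, 69.1], [46.4, 14.0, 80.3]]
wrist fuse 1219 [[-24.5, -8.4, 119.1], [-7.6, 0.3, 130.8], [24.5, 8.6, 136.5]]
wrist plate 2286 [[-53.8, -14.9, 45.1], [-27.3, 5.5, 47.9], [53.4, 20.5, 51.6]]
wrist clips 265 [[-24.1, -9.4, 60.1], [-18.1, 7.8, 73.6], [-11.7, 14.5, 78.8]]
```

View pics/w5.png

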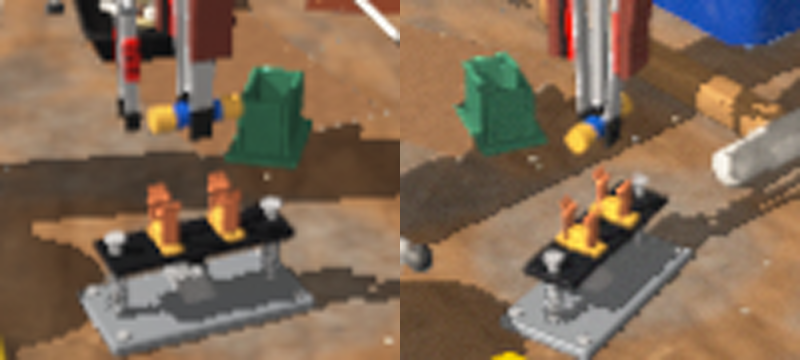

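The fuse is held level above the clips; it needs about 2.3 mm more to +y (tool). I descend to just above the heads.

jog_arm([
  [-1, [0, 0.023, 0.1], [0, 0, 0]],
  [-1, [0, 0, 0.15], [0, 0, 0]],
  [-1, [0, 0, 0.15], [0, 0, 0]],
  [-1, [0, 0, 0.06], [0, 0, 0]],
  [-1, [0, 0, 0], [0, 0, 0]],
  [-1, [0, 0, 0], [0, 0, 0]],
  [-1, [0, 0, 0], [0, 0, 0]],
  [-1, [0, 0, 0], [0, 0, 0]],
])

```text
t: 13.4
ee_pos: [507.7, 3.3, 122.3]
orientation: [-0.507, 3.099, -0.0]
ft_force: [0.3, 0.1, -1.1]
width: 36.2
grasp_force: 30.0
```

```bash
sed -i 's/w5/w6/' chk.py; python3 chk.py
```

```text
t 13.4 ee [507.7   3.3 122.3] yaw 108.58 tilt [ 0.0011  0.     -1.    ] F [ 0.3  0.1 -1.1] w 36.2 g 30.0 q6 -1.91
tool delta /100mm: [ 0.0036 -0.0092 -0.1767]
t 13.4 ee [507.7   3.3 122.3] yaw 108.58 tilt [ 0.0011  0.     -1.    ] F [ 0.3  0.1 -1.1] w 36.2 g 30.0 q6 -1.91
side fuse 114 [[-26.3, -8.7, 69.7], [-7.6, -5.2, 84.1], [24.7, 8.0, 91.2]]
side plate 424 [[-55.6, -20.9, 42.6], [-3.4, -10.1, 48.3], [52.1, 14.9, 53.7]]
side clips 150 [[-26.3, -13.1, 60.3], [-3.1, -9.7, 73.2], [24.3, 7.3, 81.9]]
scene fuse 100 [[-25.0, -8.9, 68.8], [-11.2, -3.5, 84.3], [26.3, 8.7, 92.0]]
scene plate 327 [[-54.4, -19.6, 42.7], [-16.7, -8.3, 49.2], [53.9, 16.5, 53.7]]
scene clips 92 [[-46.3, -12.1, 60.1], [-15.7, -7.9, 72.8], [26.6, 11.7, 81.7]]
wrist fuse 1415 [[-24.4, -8.7, 71.1], [-7.8, 0.3, 84.6], [24.8, 8.9, 90.7]]
wrist plate 3113 [[-53.6, -18.2, 46.2], [-27.4, -1.3, 47.9], [54.0, 17.2, 51.6]]
wrist clips 618 [[-24.4, -12.3, 62.3], [-14.0, -5.5, 75.7], [24.7, 11.5, 81.9]]
```

jog_arm([
  [-1, [0.003, -0.01, 0.02], [0, 0, 0]],
  [-1, [0, 0, 0.01], [0, 0, 0]],
  [-1, [0, 0, 0.01], [0, 0, 0]],
  [-1, [0, 0, 0.01], [0, 0, 0]],
  [-1, [0, 0, 0.01], [0, 0, 0]],
  [-1, [0, 0, 0.01], [0, 0, 0]],
  [-1, [0, 0, 0.01], [0, 0, 0]],
  [-1, [0, 0, 0.0], [0, 0, 0]],
  [-1, [0, 0, 0.0], [0, 0, 0]],
])

```text
t: 14.45
ee_pos: [507.4, 2.2, 113.9]
orientation: [-0.507, 3.1, -0.0]
ft_force: [0.2, -1.9, 2.9]
width: 35.9
grasp_force: 30.0
```

jog_arm([
  [-1, [0, -0.004, 0.01], [0, 0, 0]],
  [-1, [0, 0, 0.01], [0, 0, 0]],
  [-1, [0, 0, 0.01], [0, 0, 0]],
  [-1, [0, 0, 0.01], [0, 0, 0]],
  [-1, [0, 0, 0.0], [0, 0, 0]],
  [-1, [0, 0, 0.0], [0, 0, 0]],
])

```text
t: 15.05
ee_pos: [507.6, 1.9, 109.8]
orientation: [-0.507, 3.1, 0.0]
ft_force: [-0.0, 0.6, 4.5]
width: 36.4
grasp_force: 30.0
```

jog_arm([
  [-1, [0, 0, 0.01], [0, 0, 0]],
  [-1, [0, 0, 0.01], [0, 0, 0]],
  [-1, [0, 0, 0.01], [0, 0, 0]],
  [-1, [0, 0, 0.0], [0, 0, 0]],
  [-1, [0, 0, 0.0], [0, 0, 0]],
])

```text
t: 15.55
ee_pos: [507.1, 1.8, 106.5]
orientation: [0.507, -3.1, -0.0]
ft_force: [0.2, 1.1, 0.5]
width: 36.3
grasp_force: 30.0
```

The force dropped from about 5.5 to 1.5 N with the fuse at about z=64.5: snapped in. I keep pushing down.

jog_arm([
  [-1, [0, 0, 0.01], [0, 0, 0]],
  [-1, [0, 0, 0.01], [0, 0, 0]],
  [-1, [0, 0, 0.01], [0, 0, 0]],
  [-1, [0, 0, 0.01], [0, 0, 0]],
  [-1, [0, 0, 0.01], [0, 0, 0]],
  [-1, [0, 0, 0.01], [0, 0, 0]],
  [-1, [0, 0, 0.0], [0, 0, 0]],
  [-1, [0, 0, 0.0], [0, 0, 0]],
])

```text
t: 16.35
ee_pos: [507.2, 1.8, 100.7]
orientation: [0.507, -3.1, -0.0]
ft_force: [-2.3, 0.6, 4.4]
width: 36.4
grasp_force: 30.0
```

jog_arm([
  [-1, [0, 0, 0.01], [0, 0, 0]],
  [-1, [0, 0, 0.01], [0, 0, 0]],
  [-1, [0, 0, 0.0], [0, 0, 0]],
  [-1, [0, 0, 0.0], [0, 0, 0]],
])

```text
t: 16.75
ee_pos: [507.3, 1.8, 98.8]
orientation: [0.507, -3.1, -0.0]
ft_force: [-2.7, 0.4, 4.9]
width: 36.1
grasp_force: 30.0
```

jog_arm([
  [-1, [0, 0, 0.01], [0, 0, 0]],
  [-1, [0, 0, 0.01], [0, 0, 0]],
  [-1, [0, 0, 0.0], [0, 0, 0]],
  [-1, [0, 0, 0.0], [0, 0, 0]],
])

```text
t: 17.15
ee_pos: [507.3, 1.8, 96.8]
orientation: [0.507, -3.1, -0.0]
ft_force: [-3.6, 0.1, 6.5]
width: 36.2
grasp_force: 30.0
```

jog_arm([
  [-1, [0, 0, 0.01], [0, 0, 0]],
  [-1, [0, 0, 0.0], [0, 0, 0]],
  [-1, [0, 0, 0.0], [0, 0, 0]],
])

```text
t: 17.45
ee_pos: [507.3, 1.8, 95.9]
orientation: [0.507, -3.1, 0.0]
ft_force: [-4.6, 0.0, 6.6]
width: 36.1
grasp_force: 30.0
```

jog_arm([
  [-1, [0, 0, 0.01], [0, 0, 0]],
  [-1, [0, 0, 0.0], [0, 0, 0]],
  [-1, [0, 0, 0.0], [0, 0, 0]],
])

```text
t: 17.75
ee_pos: [507.3, 1.8, 94.9]
orientation: [0.507, -3.1, -0.0]
ft_force: [-3.9, -0.0, 6.3]
width: 36.3
grasp_force: 30.0
```

jog_arm([
  [-1, [0, 0, 0.01], [0, 0, 0]],
  [-1, [0, 0, 0.0], [0, 0, 0]],
  [-1, [0, 0, 0.0], [0, 0, 0]],
])

```text
t: 18.05
ee_pos: [507.4, 1.8, 94.0]
orientation: [0.507, -3.1, 0.0]
ft_force: [-4.1, 0.2, 7.5]
width: 36.4
grasp_force: 30.0
```

jog_arm([
  [-1, [0, 0, 0.01], [0, 0, 0]],
  [-1, [0, 0, 0.0], [0, 0, 0]],
  [-1, [0, 0, 0.0], [0, 0, 0]],
])

```text
t: 18.35
ee_pos: [507.4, 1.8, 93.0]
orientation: [0.507, -3.1, 0.0]
ft_force: [-3.9, -0.6, 7.8]
width: 36.3
grasp_force: 30.0
```

jog_arm([
  [-1, [0, 0, 0.008], [0, 0, 0]],
  [-1, [0, 0, 0.0], [0, 0, 0]],
  [-1, [0, 0, 0.0], [0, 0, 0]],
])

```text
t: 18.65
ee_pos: [507.4, 1.8, 92.3]
orientation: [0.507, -3.1, 0.0]
ft_force: [-3.6, 0.8, 8.2]
width: 36.2
grasp_force: 30.0
```

jog_arm([
  [-1, [0, 0, 0.008], [0, 0, 0]],
  [-1, [0, 0, 0.0], [0, 0, 0]],
  [-1, [0, 0, 0.0], [0, 0, 0]],
])

```text
t: 18.95
ee_pos: [507.4, 1.8, 91.5]
orientation: [0.507, -3.1, 0.0]
ft_force: [-4.1, -0.5, 8.8]
width: 36.2
grasp_force: 30.0
```

jog_arm([
  [-1, [0, 0, 0.008], [0, 0, 0]],
  [-1, [0, 0, 0.0], [0, 0, 0]],
  [-1, [0, 0, 0.0], [0, 0, 0]],
])

```text
t: 19.25
ee_pos: [507.4, 1.8, 90.7]
orientation: [0.507, -3.1, 0.0]
ft_force: [-4.0, 0.0, 9.6]
width: 36.3
grasp_force: 30.0
```

jog_arm([
  [-1, [0, 0, 0.006], [0, 0, 0]],
  [-1, [0, 0, 0.0], [0, 0, 0]],
  [-1, [0, 0, 0.0], [0, 0, 0]],
])

```text
t: 19.55
ee_pos: [507.4, 1.8, 90.1]
orientation: [0.507, -3.1, 0.0]
ft_force: [-3.9, 0.1, 10.3]
width: 36.4
grasp_force: 30.0
```

jog_arm([
  [-1, [0, 0, 0.006], [0, 0, 0]],
  [-1, [0, 0, 0.0], [0, 0, 0]],
  [-1, [0, 0, 0.0], [0, 0, 0]],
])

```text
t: 19.85
ee_pos: [507.4, 1.8, 89.7]
orientation: [0.507, -3.1, 0.0]
ft_force: [-5.0, -0.3, 11.8]
width: 36.0
grasp_force: 30.0
```

jog_arm([
  [-1, [0, 0, 0.005], [0, 0, 0]],
  [-1, [0, 0, 0.0], [0, 0, 0]],
  [-1, [0, 0, 0.0], [0, 0, 0]],
])

```text
t: 20.15
ee_pos: [507.4, 1.8, 89.3]
orientation: [-0.507, 3.1, -0.0]
ft_force: [-5.6, 0.7, 12.3]
width: 36.0
grasp_force: 30.0
```

jog_arm([
  [-1, [0, 0, 0.005], [0, 0, 0]],
  [-1, [0, 0, 0.0], [0, 0, 0]],
  [-1, [0, 0, 0.0], [0, 0, 0]],
])

```text
t: 20.45
ee_pos: [507.4, 1.8, 88.9]
orientation: [-0.507, 3.1, -0.0]
ft_force: [-4.8, -0.4, 13.4]
width: 36.5
grasp_force: 30.0
```

jog_arm([
  [-1, [0, 0, 0.005], [0, 0, 0]],
  [-1, [0, 0, 0.0], [0, 0, 0]],
  [-1, [0, 0, 0.0], [0, 0, 0]],
])

```text
t: 20.75
ee_pos: [507.5, 1.9, 88.5]
orientation: [-0.507, 3.1, -0.0]
ft_force: [-5.2, 0.6, 15.1]
width: 36.2
grasp_force: 30.0
```

jog_arm([
  [-1, [0, 0, 0.007], [0, 0, 0]],
  [-1, [0, 0, 0.0], [0, 0, 0]],
  [-1, [0, 0, 0.0], [0, 0, 0]],
  [-1, [0, 0, 0.0], [0, 0, 0]],
])

```text
t: 21.15
ee_pos: [507.5, 1.9, 88.0]
orientation: [-0.507, 3.1, -0.0]
ft_force: [-5.8, -0.1, 17.7]
width: 36.5
grasp_force: 30.0
```

```bash
sed -i 's/w6/w7/' chk.py; python3 chk.py
```

```text
t 21.15 ee [507.5   1.9  88. ] yaw 108.59 tilt [ 3.e-04 -0.e+00 -1.e+00] F [-5.8 -0.1 17.7] w 36.5 g 30.0 q6 -1.91
tool delta /100mm: [-0.0021  0.0038 -0.52  ]
t 21.15 ee [507.5   1.9  88. ] yaw 108.59 tilt [ 3.e-04 -0.e+00 -1.e+00] F [-5.8 -0.1 17.7] w 36.5 g 30.0 q6 -1.91
side fuse 121 [[-26.4, -8.9, 35.5], [-9.3, -5.3, 50.1], [23.8, 8.8, 57.6]]
side plate 153 [[-51.5, -12.5, 42.3], [-5.7, -6.8, 49.1], [49.4, 9.1, 54.0]]
side clips 82 [[-20.7, -14.4, 60.4], [-3.1, -10.1, 69.6], [21.9, 11.0, 80.8]]
scene fuse 118 [[-25.7, -8.9, 34.6], [-15.2, -3.3, 49.3], [26.8, 8.2, 57.7]]
scene plate 97 [[-49.9, -11.1, 42.0], [-5.9, -2.8, 48.5], [51.2, 10.2, 53.4]]
scene clips 89 [[-48.3, -12.1, 60.2], [-2.5, -1.5, 69.8], [26.5, 13.6, 81.6]]
wrist fuse 1566 [[-24.6, -8.5, 38.8], [-7.8, 0.2, 52.4], [25.1, 8.9, 57.8]]
wrist plate 1080 [[-24.7, -9.2, 42.7], [-7.4, 0.8, 51.3], [22.3, 10.4, 53.9]]
wrist clips 598 [[-21.4, -11.4, 60.1], [-3.8, 0.2, 68.0], [24.3, 12.5, 81.4]]
```

jog_arm([
  [-1, [0, 0, 0.005], [0, 0, 0]],
  [-1, [0, 0, 0.0], [0, 0, 0]],
  [-1, [0, 0, 0.0], [0, 0, 0]],
  [-1, [0, 0, 0.0], [0, 0, 0]],
  [-1, [0, 0, 0.0], [0, 0, 0]],
])

```text
t: 21.8
ee_pos: [507.6, 1.8, 87.5]
orientation: [-0.507, 3.1, -0.0]
ft_force: [-5.7, 0.4, 16.5]
width: 36.1
grasp_force: 30.0
```

jog_arm([
  [-1, [0, 0, 0.005], [0, 0, 0]],
  [-1, [0, 0, 0.0], [0, 0, 0]],
  [-1, [0, 0, 0.0], [0, 0, 0]],
  [-1, [0, 0, 0.0], [0, 0, 0]],
])

```text
t: 22.2
ee_pos: [507.7, 1.9, 87.1]
orientation: [-0.507, 3.1, -0.0]
ft_force: [-6.2, 0.5, 19.8]
width: 36.5
grasp_force: 30.0
```

Run:
```python
from h import *
p,m=pose(); o=get_obs(); print(o["moment"])
u=np.array([np.cos(np.radians(18.6)),np.sin(np.radians(18.6))]); v=np.array([-u[1],u[0]]); ims=[]
for n in ("side","scene","wrist"):
    im,P=cloud(n); z=P[...,2]; d=P[...,:2]-np.array([508.2,3]); a=d@u; b=d@v
    hsv=cv2.cvtColor(im,cv2.COLOR_BGR2HSV); V=hsv[...,2]
    pl=(z>24)&(z<38)&(abs(a)<62)&(abs(b)<22)&(abs(a)>30)
    print(n,"plate z",np.percentile(z[pl],[10,50,90]).round(1), pl.sum(), "a<0:",np.median(z[pl&(a<0)]),"a>0:",np.median(z[pl&(a>0)]))
    f=(z>44)&(z<60)&(abs(a)<32)&(abs(b)<8)&(abs(a)>15)
    for s in (f&(a<0),f&(a>0)): print(n,"fuse ends",s.sum(),a[s].min().round(1) if s.sum() else None,a[s].max().round(1) if s.sum() else None, np.percentile(z[s],95).round(1) if s.sum() else None)
    y,x=(205,266) if n=="side" else (200,257) if n=="scene" else (170,255)
    r=45 if n!="wrist" else 130
    ims.append(cv2.resize(im[y-r:y+r,x-r:x+r],(400,400),interpolation=cv2.INTER_CUBIC))
cv2.imwrite("pics/w8.png",np.hstack(ims)[:, :800])
```

```text
t 22.2 ee [507.7   1.9  87.1] yaw 108.58 tilt [ 6.e-04  0.e+00 -1.e+00] F [-6.2  0.5 19.8] w 36.5 g 30.0 q6 -1.91
[2.19031182e-01 1.34072629e+00 7.57208334e-04]
side plate z [28.2 30.8 32.8] 208 a<0: 30.720799750834203 a>0: 31.032217589112236
side fuse ends 25 -26.8 -15.8 58.5
side fuse ends 10 16.0 23.4 58.2
scene plate z [29.3 32.1 33.9] 164 a<0: 32.07236311811948 a>0: 31.881008491298303
scene fuse ends 35 -26.9 -15.7 56.8
scene fuse ends 3 16.1 22.6 54.1
wrist plate z [29.7 30.6 31.5] 2125 a<0: 30.60741644643266 a>0: 30.591146485538548
wrist fuse ends 483 -25.8 -15.1 56.2
wrist fuse ends 160 15.0 25.7 56.5
```

View pics/w8.png

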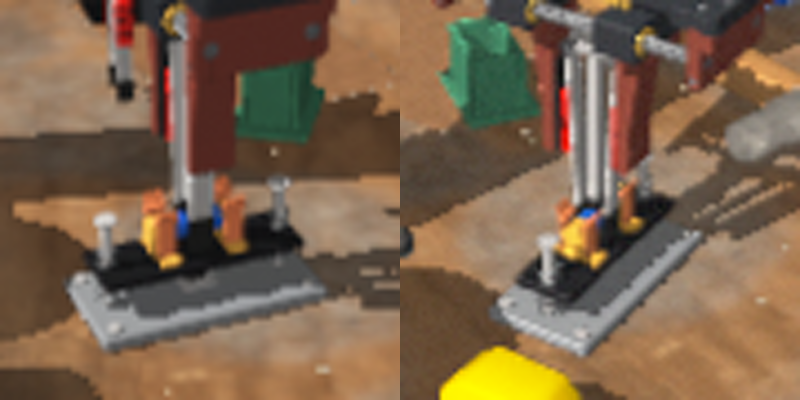

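The carriage plate is level at z≈30.6 (sunk 17.4 mm) and the fuse is centred in the clips under about 20 N. After a short hold I ease up and release.

jog_arm([
  [-1, [0, 0, 0.0], [0, 0, 0]],
  [-1, [0, 0, 0.0], [0, 0, 0]],
  [-1, [0, 0, 0.0], [0, 0, 0]],
  [-1, [0, 0, -0.02], [0, 0, 0]],
  [-1, [0, 0, -0.04], [0, 0, 0]],
  [-1, [0, 0, -0.04], [0, 0, 0]],
  [-1, [0, 0, -0.04], [0, 0, 0]],
  [-1, [0, 0, -0.02], [0, 0, 0]],
  [-1, [0, 0, 0.0], [0, 0, 0]],
  [-1, [0, 0, 0.0], [0, 0, 0]],
])

```text
t: 23.35
ee_pos: [507.8, 1.8, 102.0]
orientation: [-0.507, 3.1, -0.0]
ft_force: [-1.2, -0.3, 3.9]
width: 36.3
grasp_force: 30.0
```

jog_arm([
  [-1, [0, 0, -0.02], [0, 0, 0]],
  [-0.2, [0, 0, 0.0], [0, 0, 0]],
  [-0.15, [0, 0, 0.0], [0, 0, 0]],
  [-0.12, [0, 0, 0], [0, 0, 0]],
  [-0.09, [0, 0, 0], [0, 0, 0]],
  [-0.09, [0, 0, 0], [0, 0, 0]],
  [-0.09, [0, 0, 0], [0, 0, 0]],
  [-0.09, [0, 0, 0], [0, 0, 0]],
])

```text
t: 24.15
ee_pos: [507.5, 1.9, 104.0]
orientation: [-0.507, 3.1, -0.0]
ft_force: [0.2, 0.0, 2.3]
width: 39.8
grasp_force: 4.8
```

jog_arm([
  [-0.09, [0, 0, -0.03], [0, 0, 0]],
  [-0.09, [0, 0, -0.05], [0, 0, 0]],
  [-0.09, [0, 0, -0.1], [0, 0, 0]],
  [-0.09, [0, 0, -0.1], [0, 0, 0]],
  [-0.09, [0, 0, -0.2], [0, 0, 0]],
  [-0.09, [0, 0, -0.3], [0, 0, 0]],
  [-0.09, [0, 0, -0.2], [0, 0, 0]],
  [-0.09, [0, 0, 0], [0, 0, 0]],
  [-0.09, [0, 0, 0], [0, 0, 0]],
])

```text
t: 25.05
ee_pos: [507.4, 1.8, 202.3]
orientation: [-0.507, 3.099, -0.0]
ft_force: [-0.6, -0.1, -0.9]
width: 40.1
grasp_force: 4.9
```

```bash
cat > chk2.py <<'E'
from h import *
p,m=pose()
u=np.array([np.cos(np.radians(18.6)),np.sin(np.radians(18.6))]); v=np.array([-u[1],u[0]])
for n in ("side","scene","wrist"):
    im,P=cloud(n); z=P[...,2]; d=P[...,:2]-np.array([508.2,3]); a=d@u; b=d@v
    f=(z>64)&(z<77)&(abs(a)<32)&(abs(b)<7); k=(z>42)&(z<54)&(abs(a)<62)&(abs(b)<22)
    for nm,s in (("fuse",f),("plate",k)): 
        q=np.stack([a[s],b[s],z[s]],-1); print(n,nm,len(q),np.percentile(q,[1,50,99],axis=0).round(1).tolist() if len(q) else 0)
    T=(P-p)@m; s=(T[...,2]>-60)&(T[...,2]<80)&(abs(T[...,0])<12)&(abs(T[...,1])<17)
    q=T[s]; print(n,"tongs in tool",np.percentile(q,[1,50,99.5],axis=0).round(1).tolist())
E
python3 chk2.py
```

```text
t 25.05 ee [507.4   1.8 202.3] yaw 108.58 tilt [ 0.0011 -0.     -1.    ] F [-0.6 -0.1 -0.9] w 40.1 g 4.9 q6 -1.91
side fuse 76 [[-26.9, -7.0, 64.2], [-2.3, -2.5, 72.1], [22.6, 6.7, 75.0]]
side plate 413 [[-55.7, -20.5, 43.0], [-4.0, -9.6, 48.0], [51.5, 16.4, 53.5]]
side tongs in tool [[-4.9, -15.8, -57.5], [4.4, 0.6, 13.5], [7.7, 16.6, 53.0]]
scene fuse 86 [[-26.9, -6.9, 64.6], [-4.3, -1.5, 73.0], [23.4, 6.7, 75.7]]
scene plate 311 [[-55.1, -18.9, 43.6], [-20.4, -8.4, 49.1], [53.5, 16.6, 53.3]]
scene tongs in tool [[-7.3, -16.6, -58.3], [2.9, 0.1, -3.7], [8.0, 16.5, 52.8]]
wrist fuse 806 [[-25.3, -6.9, 67.2], [-1.5, -0.3, 71.9], [24.8, 7.0, 74.1]]
wrist plate 2225 [[-54.4, -17.6, 45.9], [-22.9, -0.3, 47.9], [53.2, 17.8, 51.5]]
wrist tongs in tool [[-6.1, -16.7, -56.2], [4.4, 0.2, -23.2], [6.7, 16.9, 51.2]]
```

The fuse stays home (top ~73 mm, centred) with the carriage up. The tongs go back to the pot.

jog_arm([
  [-0.09, [-0.15, 0.2, 0], [0, 0, 0]],
  [-0.09, [-0.25, 0.33, 0], [0, 0, 0]],
  [-0.09, [-0.25, 0.33, 0], [0, 0, 0]],
  [-0.09, [-0.25, 0.33, 0], [0, 0, 0]],
  [-0.09, [-0.25, 0.33, 0], [0, 0, 0]],
  [-0.09, [-0.14, 0.165, 0], [0, 0, 0]],
  [-0.09, [0, 0, 0], [0, 0, 0.163]],
  [-0.09, [0, 0, 0], [0, 0, 0.163]],
  [-0.09, [0, 0, 0], [0, 0, 0.163]],
  [-0.09, [0, 0, 0], [0, 0, 0.163]],
])

```text
t: 26.2
ee_pos: [575.2, 202.6, 200.3]
orientation: [-0.302, -3.124, 0.002]
ft_force: [-0.1, -0.6, -0.5]
width: 40.3
grasp_force: 4.9
```

jog_arm([
  [-0.09, [0, 0, 0], [0, 0, 0.163]],
  [-0.09, [0, 0, 0], [0, 0, 0]],
  [-0.09, [0, 0, 0], [0, 0, 0]],
  [-0.09, [0, 0, 0], [0, 0, 0]],
  [-0.09, [0, 0, 0], [0, 0, 0]],
])

```text
t: 26.7
ee_pos: [575.9, 202.6, 201.7]
orientation: [-0.492, -3.103, 0.0]
ft_force: [0.4, -0.6, -2.0]
width: 40.2
grasp_force: 4.9
```

Run:
```python
from h import *
delta((575.9,202.6,130)); p,m=pose()
for n in ("side","scene","wrist"):
    im,P=cloud(n); rect(P,(576,202.5),45,38,50)
    T=(P-p)@m; s=(T[...,2]>20)&(T[...,2]<80)&(np.hypot(T[...,0],T[...,1])<22)
    print("tongs low",np.percentile(T[s],[2,50,98],axis=0).round(1).tolist())
```

```text
t 26.7 ee [575.9 202.6 201.7] yaw 71.99 tilt [-4.e-04 -1.e-04 -1.e+00] F [ 0.4 -0.6 -2. ] w 40.2 g 4.9 q6 -0.94
tool delta /100mm: [-4.000e-04 -2.000e-04  7.172e-01]
t 26.7 ee [575.9 202.6 201.7] yaw 71.99 tilt [-4.e-04 -1.e-04 -1.e+00] F [ 0.4 -0.6 -2. ] w 40.2 g 4.9 q6 -0.94
38 50 108 z [38.3 43.7 46.1] ((574.4127197265625, 199.07687377929688), (61.2678108215332, 36.310935974121094), 73.7005386352539)
tongs low [[-6.1, -17.3, 21.3], [-2.6, -13.6, 36.4], [5.6, 11.8, 53.7]]
38 50 119 z [38.2 43.9 48.1] ((575.7896118164062, 203.46566772460938), (65.77894592285156, 35.66169738769531), 72.2486572265625)
tongs low [[-7.9, -16.8, 21.1], [2.1, -11.9, 36.3], [6.1, 12.8, 50.9]]
38 50 926 z [38.6 44.5 46.1] ((576.2275390625, 202.8868408203125), (57.488582611083984, 36.49740219116211), 72.56554412841797)
tongs low [[-6.4, -12.4, 20.3], [4.7, 0.7, 33.3], [6.2, 14.5, 51.8]]
```

jog_arm([
  [-0.09, [0, 0, 0.2], [0, 0, 0]],
  [-0.09, [0, 0, 0.3], [0, 0, 0]],
  [-0.09, [0, 0, 0.3], [0, 0, 0]],
  [-0.09, [0, 0, 0.2], [0, 0, 0]],
  [-0.09, [0, 0, 0.1], [0, 0, 0]],
  [-0.09, [0, 0, 0.1], [0, 0, 0]],
  [-0.09, [0, 0, 0.1], [0, 0, 0]],
  [-0.09, [0, 0, 0], [0, 0, 0]],
  [-0.09, [0, 0, 0], [0, 0, 0]],
])

```text
t: 27.75
ee_pos: [576.3, 202.8, 72.4]
orientation: [0.494, 3.102, 0.0]
ft_force: [-0.1, 0.5, -1.3]
width: 39.6
grasp_force: 4.9
```

jog_arm([
  [-0.09, [0, 0, 0.05], [0, 0, 0]],
  [-0.09, [0, 0, 0.04], [0, 0, 0]],
  [-0.09, [0, 0, 0.02], [0, 0, 0]],
  [-0.09, [0, 0, 0], [0, 0, 0]],
  [-0.09, [0, 0, 0], [0, 0, 0]],
  [-0.09, [0, 0, 0], [0, 0, 0]],
])

```text
t: 28.35
ee_pos: [576.1, 202.7, 61.1]
orientation: [0.494, 3.102, 0.0]
ft_force: [-0.8, -0.5, -0.8]
width: 40.0
grasp_force: 4.9
```

jog_arm([
  [-0.09, [0, 0, 0.01], [0, 0, 0]],
  [-0.09, [0, 0, 0.005], [0, 0, 0]],
  [-0.09, [0, 0, 0.0], [0, 0, 0]],
  [-0.09, [0, 0, 0], [0, 0, 0]],
  [-0.09, [0, 0, 0], [0, 0, 0]],
])

```text
t: 28.85
ee_pos: [576.5, 202.8, 60.1]
orientation: [0.494, 3.102, 0.001]
ft_force: [-1.1, -0.6, 5.7]
width: 40.1
grasp_force: 4.9
```

Bottomed on the pot floor. I open slowly and withdraw.

jog_arm([
  [-0.05, [0, 0, -0.003], [0, 0, 0]],
  [0.0, [0, 0, 0], [0, 0, 0]],
  [0.2, [0, 0, 0], [0, 0, 0]],
  [0.6, [0, 0, 0], [0, 0, 0]],
  [1, [0, 0, 0], [0, 0, 0]],
  [1, [0, 0, 0], [0, 0, 0]],
  [1, [0, 0, 0], [0, 0, 0]],
  [1, [0, 0, 0], [0, 0, 0]],
])

```text
t: 29.65
ee_pos: [576.0, 202.7, 59.7]
orientation: [-0.494, -3.103, -0.0]
ft_force: [-0.3, 0.3, 0.7]
width: 86.7
grasp_force: 0.0
```

jog_arm([
  [1, [0, 0, -0.05], [0, 0, 0]],
  [1, [0, 0, -0.2], [0, 0, 0]],
  [1, [0, 0, -0.3], [0, 0, 0]],
  [1, [0, 0, -0.4], [0, 0, 0]],
  [1, [0, 0, -0.4], [0, 0, 0]],
  [1, [0, 0, -0.3], [0, 0, 0]],
  [1, [0, 0, 0], [0, 0, 0]],
  [1, [0, 0, 0], [0, 0, 0]],
  [1, [0, 0, 0], [0, 0, 0]],
  [1, [0, 0, 0], [0, 0, 0]],
])

```text
t: 30.65
ee_pos: [575.1, 202.4, 223.2]
orientation: [-0.494, -3.1, 0.002]
ft_force: [0.2, -0.4, 0.1]
width: 87.7
grasp_force: 0.0
```

```bash
python3 - <<'E'
from h import *
pose()
for n in ("side","scene","wrist"):
    im,P=cloud(n); rect(P,(576,202.5),45,38,50); rect(P,(576,202.5),45,55,100); rect(P,(576,202.5),45,105,145)
    rect(P,(508,3),62,42,54)
E
sed -i '/tongs in tool/d' chk2.py; python3 chk2.py
```

```text
t 30.65 ee [575.1 202.4 223.2] yaw 71.91 tilt [-2.7e-03 -9.0e-04 -1.0e+00] F [ 0.2 -0.4  0.1] w 87.7 g 0.0 q6 -0.94
38 50 109 z [38.4 44.  47.6] ((575.337646484375, 200.1468048095703), (60.49209213256836, 35.79918670654297), 73.81023406982422)
55 100 122 z [58.6 80.  99. ] ((574.933349609375, 195.72695922851562), (43.78996658325195, 12.533716201782227), 70.43281555175781)
105 145 88 z [106.1 121.7 134.9] ((574.359130859375, 197.51104736328125), (38.93983840942383, 14.970956802368164), 72.65972900390625)
42 54 419 z [43.3 48.2 53. ] ((507.4666748046875, 0.811981201171875), (110.1114501953125, 38.30509948730469), 19.078092575073242)
38 50 107 z [38.6 44.8 49. ] ((575.4923095703125, 202.77340698242188), (64.00016021728516, 36.68288803100586), 71.31608581542969)
55 100 117 z [57.6 79.2 98.6] ((575.4447021484375, 198.04287719726562), (43.528804779052734, 14.016468048095703), 72.27466583251953)
105 145 87 z [107.1 125.4 135.7] ((574.8953247070312, 198.28489685058594), (37.69103240966797, 14.936345100402832), 72.824462890625)
42 54 304 z [44.3 49.1 52.8] ((508.17974853515625, 0.733600616455
[... 470 characters left out ...]
2578 z [43.7 47.7 51.3] ((508.89361572265625, 3.656475067138672), (109.83496856689453, 37.53163528442383), 18.670631408691406)
t 30.8 ee [575.5 202.5 223.7] yaw 71.91 tilt [-1.8e-03 -6.0e-04 -1.0e+00] F [ 0.  -0.2  0.6] w 87.9 g 0.0 q6 -0.94
side fuse 77 [[-27.3, -6.6, 64.8], [-2.6, -2.0, 72.1], [24.2, 6.8, 75.0]]
side plate 415 [[-55.9, -20.5, 42.8], [-3.7, -9.8, 48.2], [51.2, 15.9, 53.6]]
scene fuse 80 [[-27.2, -6.6, 64.8], [-4.7, -1.1, 72.9], [23.1, 6.8, 75.4]]
scene plate 309 [[-55.0, -19.3, 43.5], [-20.7, -8.7, 49.2], [52.1, 16.4, 53.5]]
wrist fuse 733 [[-24.6, -6.8, 64.4], [0.0, 1.7, 71.7], [25.8, 6.9, 73.9]]
wrist plate 2581 [[-52.6, -16.7, 43.5], [0.1, 7.9, 47.7], [54.9, 18.6, 52.2]]
```

Tongs stand upright in the pot with the top at 135 mm, and the fuse is seated with the carriage up. I hand the job in.

```bash
python3 -c "
from workcell import close_job
print(close_job())"
```

```text
the job is handed in; nothing more can be done
None
```

I handed the job in at about 31 s, but it returned no verdict: the blue fuse is seated and centred in the clips after a push of about 20 N at the wrist, the carriage is back up, the yellow fuse was left alone in the rack, and the tongs stand upright in their pot.

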